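# Close up and switch on a mended toy

## Task

The mended play tablet is lying on its face with fresh cells in it: push its sliding battery cover fully home with your fingertips, so that its end is flush with the tablet's edge, and then push the power switch all the way over towards the carrying handle to turn the tablet on. Do not pick the tablet up or shove it across the mat, leave its volume slider at its middle setting, and do not disturb the things around it.

Things in the scene. Friction and masses are not known exactly. Their poses are not given: they have to be found in the camera images.
- toy: the play tablet, light blue back over a white front half, lying face down, loose (about 0.85 kg; slides if pushed sideways with over 6 to 9 N). 190 mm along its x, 250 along y, corners rounded 24 mm. Origin: centre of its underside, on the table; z up, flat back at z = 46 mm. A carrying handle, a bar 22 mm thick at z = 26 mm, stands out along +x to x = 153 mm. Battery cover at the -y edge
- cover (a joint): opening of the battery cover, m: 0 = shut, its end flush with the tablet's edge (y = -125 mm); it slides out along the tablet's -y, up to 0.055. Stays where it is left; friction about 1.2 N
- cover_edge (a point): centre of the battery cover's outer end face, which looks to the tablet's -y (tablet x = -20, y = -125, z = 36 mm when shut; axes as the tablet's; moves with the cover). The cover is a light blue plate 73 mm wide (x), 65 long, 5 thick, flush with the back; its end lip makes this face 73 mm wide and 20 high (z = 26 to 46 mm). Free space below the drawn-out part
- power (a joint): power slide switch, m: 0 = off, 0.012 = fully on; it slides along the tablet's +x, towards the handle. Stays where it is left, friction about 1.5 N
- power_nub (a point): centre of the top of the power switch's black nub: 10 mm along x, 14 along y, 8.5 mm above the flat back, on a light grey plate 34 by 22 mm in the middle of the back just inward of the battery cover (tablet x = -26, y = -15 mm when off). A short white line marks the on end, nearer the handle. Axes as the tablet's; moves with the switch
- volume (a joint): volume slider, m: 0 to 0.020 along the tablet's +y, at about 0.010 (middle) at the start; to be left there
- volume_nub (a point): centre of the top of the volume slider's nub, black, 8 by 8 mm, 5 mm above the back, near the corner between the handle and the tablet's +y end (at tablet x = 50, y = 85 mm in the middle setting). Not the power switch
- screw_dish: bystander: open steel dish of screws, 72 mm across, 18 mm high, beside the cover's end of the tablet; origin at the centre of its underside
- screwdriver: bystander: screwdriver lying along its own x, 190 mm long, 26 mm thick, orange handle to -x; origin under its middle; beside the tablet's -x edge
- multimeter: bystander: multimeter lying flat, 170 (x) by 85 (y) by 46 mm high; origin at the centre of its underside
- solder_spool: bystander: upright reel of solder, 64 mm across, 52 mm high; origin at the centre of its underside
- flux_bottle: bystander: amber glass bottle, 46 mm across, 125 mm high; origin at the centre of its underside
- paper_cup: bystander: empty paper cup, 76 mm across the rim, 85 mm high; origin at the centre of its underside
- air_duster: bystander: blue spray can with red trigger cap, 66 mm across, 193 mm high; origin at the centre of its underside

How it is judged:
On the way, in this order (a step that is already met when the one before it is completed fails the run):
1. the battery cover is pushed fully home (value of joint cover below 0.0025 m), for 0.2 s.
2. the power switch is pushed fully on (value of joint power above 0.01 m), for 0.2 s.
At the end, for the whole second after the job is handed in: battery cover within 2.5 mm of fully shut, power switch within 2 mm of fully on, volume slider within 4 mm of its middle, tablet flat, at rest and within 30 mm of where it lay (value of joint cover below 0.0025 m and value of joint power above 0.01 m and value of joint volume between 0.006 and 0.014 m and distance of toy from where it was at the start of the episode below 0.03 m and angle between toy's own z axis and vertical below 0.05 rad and linear speed of toy below 0.01 m/s); the robot touches nothing.
It fails at once if the power switch is turned on while the battery cover is still open (value of joint power above 0.008 m and value of joint cover above 0.006 m).
It fails at once if the tablet is lifted, tipped or shoved along by more than 30 mm (height (world z) of toy above 0.012 m or angle between toy's own z axis and vertical above 0.15 rad or distance of toy from where it was at the start of the episode above 0.03 m).
It fails at once if the volume slider is moved from its middle setting by more than 4 mm (value of joint volume below 0.006 m or value of joint volume above 0.014 m).
It fails at once if a thing around the tablet is moved by more than 30 mm or knocked over (distance of any of screw_dish, screwdriver, multimeter, solder_spool, flux_bottle, paper_cup, air_duster from where it was at the start of the episode above 0.03 m or angle between any of flux_bottle, paper_cup, air_duster, solder_spool's own z axis and vertical above 0.5 rad).
It also fails if it takes over 48 s, if anything falls off the work surface, if the arm or the gripper's body presses on something with over 40 N, if the wrist force passes 120 N, or if a joint passes its speed limit or range.

## Robot

A 7-joint arm with a two-finger parallel gripper is mounted at the origin on the work surface. World frame = base frame: x ahead of the robot, y to its left, z up, the work surface at z = 0. Lengths are in m, angles in rad, forces in N, time in s.
With the tool pointing down it reaches from about 0.425 to 0.95 m from the base axis. Payload 16.7 kg.
Tool frame: the origin (TCP) lies midway between the tips of the shut fingers; the grasp point (between the pads) lies 19 mm behind it (grip_depth is the z of the grasp point in the tool frame, in m); z points along the fingers, y is the line along which they close (so a half turn about z gives the same grasp; the last joint's range is limited). The gripper opens to 94 mm and grips with 3 to 60 N. Pads are 16 mm wide; open, the fingers measure 119 mm over their backs; the gripper's body (75 mm by 177 mm) begins 78 mm behind the grasp point.
Start: joints at [1.097, 0.426, 0.074, 1.606, -0.034, 1.111, -0.067], TCP at [0.215, -0.64, 0.205] pointing down, gripper open.
Joint ranges: [-2.85, 2.85], [-0.5, 2.14], [-1.23, 1.37], [0.21, 2.46], [-1.02, 4.16], [0.16, 2.05], [-2.73, 2.73]. Speed limits (rad/s): [1.89, 1.89, 2.39, 2.39, 3.01, 3.01, 3.01].

## Interface

Orientations are given as a rotation vector (axis times angle).
In Python, from bench import read_state, get_image, camera_model, sign_off, find_in, outline_of, pinpoint, grip_depth gives the robot as it stands.
- The arm moves only by the tool move_arm, never from a script. Its argument "deltas" is a list of rows, each a list of 7 numbers: the shift along the tool's x, y, z in m, then the turn, a rotation vector about the tool's x, y, z in rad, then the finger opening in m, from 0 to 0.094. In form: [[dx, dy, dz, ax, ay, az, claw], ...]. A call has 1 to 8 rows; each row shifts and turns the commanded pose from where the row before left it, along the tool's axes as they then stand; what a row does not reach is not made up. A row lasts 1/8 s, in which the tool goes at most 62.5 mm and 10.7 degrees, less where a joint would pass 70% of its speed; a pose out of reach is approached as far as the arm can. A call is refused whole if a number of a shift passes 0.0625 or a number of a turn 0.188, either way. A call with a gripper value outside its range is refused whole. The fingers move at their own pace and stop on an object; "force" is the grip in N (left out, the last holds). Time passes only in rows, so rows that do not move let the fingers close. It gives the time, the measured TCP pose, the force, the opening and the grip force at its end, in the units of the state.
- read_state(): the state, without advancing time (a new reading comes with each control period).
- get_image(name): name is "scene" or "top"; returns (picture, depth): 480x640x3 uint8, red, green, blue; 480x640 float32, m along the optical axis (not along the pixel's ray), 0 where there is no reading.
- camera_model(name): a dict with "fx", "fy", "cx", "cy" (pixels), "R" (3x3) and "t" (3): a world point X has camera coordinates R X + t. Camera axes: x right, y down, z forward; pixel columns grow to the right and rows downward; lengths in m; the calibration is good to about 2 mm. A picture is of the moment at which its call begins. camera_model takes no time and is no camera call.
- sign_off(): hands the job in; it is judged then, once.
Trained networks look in the newest picture that a camera, given by its name, has taken for a name from the list of things; names that differ only in an ending like _2 or _b are one class to them, and where a whole thing is asked for, a point or a joint stands for the part that bears it (a point fixed in the world has none). Each returns a list of dicts, best first, with "conf" (0 to 1); they miss things now and then, are a little off and sometimes report something else, mostly with a low value. They report only what shows in the picture. A call takes as long as a camera call.
- find_in(camera, target): "rect" ([left, top, width, height] in pixels, round what is visible of it).
- outline_of(camera, target): "region" (480x640 bool, what is visible of it) and "rect" ([left, top, width, height] in pixels, round what is visible of it).
- pinpoint(camera, target): "point" ([column, row] in pixels: a listed point, or the origin of a listed thing).
The state is a dict: "clock": time; "joint_positions": joint angles; "dq": joint speeds; "tau": joint torques, N m; "eef_pos": TCP position; "ee_rot": TCP orientation; "wrist_force": force on the tool from outside, world axes, zero at the start; "ft_torque": the same for the moment, N m; "grip_width": finger opening in m; "grasp_force": force on a finger pad.
Only numpy, scipy, OpenCV 4.12 (cv2) and the standard library are available. Lean on these libraries where they do the work, as an engineer would, in place of code of your own. Each camera call takes 0.05 s, during which the arm holds its last target. There are 200 camera calls.

## Working session

There is one attempt and no reset: what is moved stays moved. The work goes in short steps, Python scripts to look and compute and a tool call to move; the robot and the scene stay as the last step left them, time stands still between calls to the robot, and variables do not carry over. Pictures are saved under pics/ and viewed, at most 10 in all, crops included, and the job is handed in when it is done.

Besides the shell and the picture viewer there is one more tool, called after ">>>" as name([rows], argument=value, ...), one row to a line, values as JSON. move_arm: Moves the arm, as the interface text tells. Its arguments: {"type":"object","properties":{"deltas":{"type":"array","items":{"type":"array","items":{"type":"number"}}},"force":{"type":"number"}},"required":["deltas"]}

```bash
mkdir -p pics; cat > h.py <<'E'
import numpy as np,cv2
from bench import *
def ray(cam,px,z):
    m=camera_model(cam);R=np.array(m['R']);t=np.array(m['t'])
    d=R.T@np.array([(px[0]-m['cx'])/m['fx'],(px[1]-m['cy'])/m['fy'],1]);c=-R.T@t
    return c+d*(z-c[2])/d[2]
def save(cam,n):
    p,d=get_image(cam);cv2.imwrite('pics/'+n,p[:,:,::-1]);return p,d
E
python3 - <<'E'
from h import *
np.set_printoptions(precision=4,suppress=True)
s=read_state();print(s['clock'],s['eef_pos'],s['ee_rot'],grip_depth)
for cam in('top','scene'):
    save(cam,cam+'1.png')
    for n,z in(('toy',0.0),('cover_edge',.036),('power_nub',.0545),('volume_nub',.051),('screw_dish',0),('screwdriver',0)):
        r=pinpoint(cam,n)
        for q in r[:2]:print(cam,n,round(q['conf'],2),np.round(q['point'],1),ray(cam,q['point'],z))
E
```

```text
0.0 [ 0.2152 -0.6393  0.2048] [-3.0991 -0.5077  0.0005] -0.0188
top toy 0.61 [323.9 266.7] [ 0.5229 -0.0128  0.    ]
top toy 0.42 [162.4 290.4] [0.459 0.414 0.   ]
top cover_edge 0.59 [387.9 273.4] [ 0.5039 -0.1772  0.036 ]
top power_nub 0.4 [328.  276.8] [ 0.494  -0.023   0.0545]
top screw_dish 0.9 [392.9 231.4] [ 0.618  -0.1974  0.    ]
top screwdriver 0.83 [310.9 328.4] [0.3614 0.0208 0.    ]
scene toy 0.91 [301.1 244.4] [ 0.5178 -0.0197  0.    ]
scene cover_edge 0.84 [239.8 260.8] [ 0.4918 -0.1888  0.036 ]
scene power_nub 0.57 [290.1 227.6] [ 0.4921 -0.034   0.0545]
scene screw_dish 0.58 [212.3 360.1] [ 0.6675 -0.3732  0.    ]
scene screw_dish 0.57 [263.1 306.3] [ 0.6182 -0.2056  0.    ]
scene screwdriver 0.9 [280.2 203.4] [0.3588 0.0217 0.    ]
scene screwdriver 0.66 [300.1 242.8] [ 0.5117 -0.0186  0.    ]
```

View pics/top1.png

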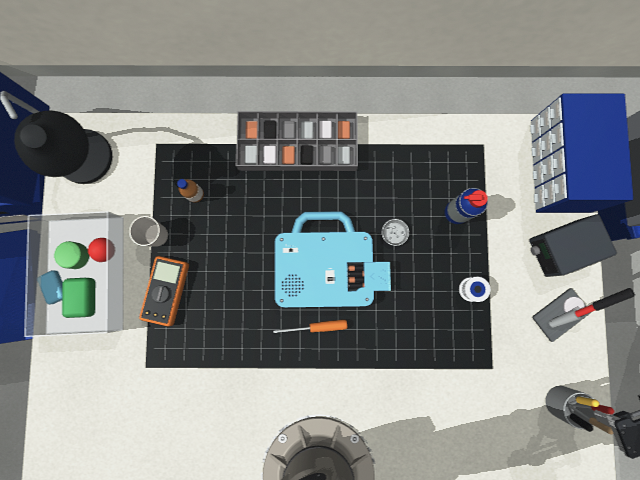

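View pics/scene1.png

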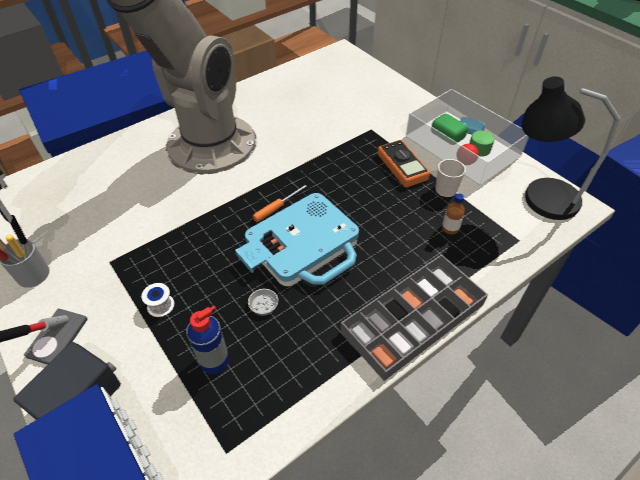

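The tablet lies nearly square to the world (+x to the handle, which is up in the top image). The cover is drawn out on the right (~388,275), the power switch is at ~(330,276), and the dish is at (395,232). Next I'll refine the yaw, the edges and the nub.

```bash
python3 - <<'E'
from h import *
from scipy.spatial.transform import Rotation as Ro
np.set_printoptions(precision=4,suppress=True)
p,d=get_image('top')
m=camera_model('top');R=np.array(m['R']);t=np.array(m['t'])
v,u=np.mgrid[:480,:640]
C=np.stack([(u-m['cx'])/m['fx']*d,(v-m['cy'])/m['fy']*d,d],-1)
W=(C-t)@R
B=(p[...,2].astype(int)-p[...,0]>40)&(abs(W[...,2]-.046)<.008)&(W[...,0]>.38)&(W[...,0]<.7)&(abs(W[...,1])<.25)
B=B.astype(np.uint8);print('z',np.median(W[B>0][:,2]))
Bo=cv2.morphologyEx(cv2.morphologyEx(B,cv2.MORPH_CLOSE,np.ones((25,25))),cv2.MORPH_OPEN,np.ones((37,37)))
P=W[Bo>0]; Pz=P[abs(P[:,2]-.046)<.012][:,:2].astype(np.float32)
print('body rect',cv2.minAreaRect(Pz))
Q=W[B>0]; 
Cq=Q[Q[:,1]<-.15];print('cover part x',np.percentile(Cq[:,0],[1,99]),'ymin',np.percentile(Q[:,1],[.1,.5]))
for x in np.arange(.46,.55,.01):
    s=Q[abs(Q[:,0]-x)<.004]; print(round(x,2),s[:,1].min(),s[:,1].max())
for y in np.arange(-.1,.11,.04):
    s=Q[(abs(Q[:,1]-y)<.004)]; print('y',round(y,2),s[:,0].min())
s=read_state();print(Ro.from_rotvec(s['ee_rot']).as_matrix())
c=cv2.resize(p[215:320,265:405],None,fx=5.5,fy=5.5,interpolation=cv2.INTER_CUBIC);cv2.imwrite('pics/crop.png',c[:,:,::-1])
E
```

```text
z 0.045727183780919625
body rect ((0.5395486354827881, -0.012471884489059448), (0.23830969631671906, 0.25164663791656494), 0.32489266991615295)
cover part x [0.4613 0.5326] ymin [-0.1808 -0.1781]
0.46 -0.18045793811474098 0.1118053284165791
0.47 -0.18084941334695354 0.1119566588386085
0.48 -0.18093888746215753 0.11212151840446181
0.49 -0.1812064735415694 0.11180813546513785
0.5 -0.180821736554103 0.11252525446229243
0.51 -0.17959046881337698 0.1124139765011577
0.52 -0.1794935169221492 0.11253138662416716
0.53 -0.1794730250807542 0.1128556271779006
0.54 -0.1357916022472799 0.11288603637118627
0.55 -0.13646184998553476 0.1129310838828291
y -0.1 0.4233742166964588
y -0.06 0.42068088305540813
y -0.02 0.42052638961261973
y 0.02 0.420497764006501
y 0.06 0.4202517052107633
y 0.1 0.42280003014855927
[[ 0.9477  0.319   0.    ]
 [ 0.319  -0.9477  0.0001]
 [ 0.     -0.     -1.    ]]
```

View pics/crop.png

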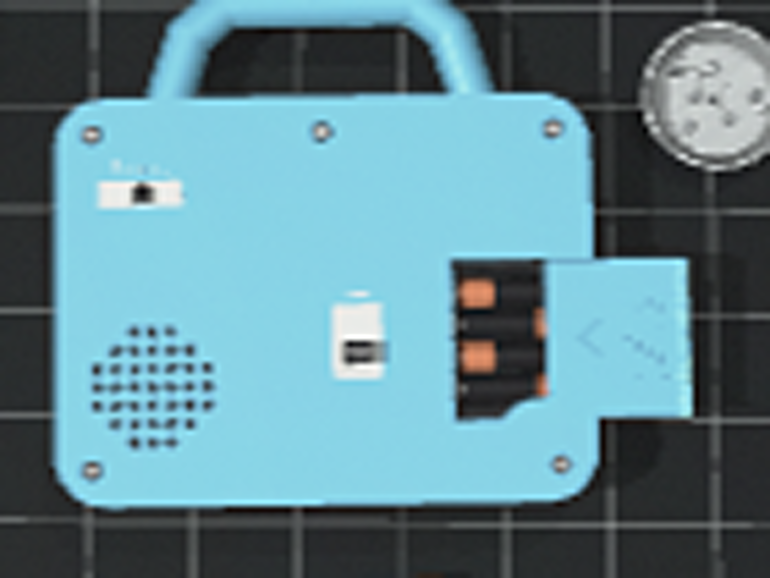

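The cover's end is at y ≈ -0.181 and spans x 0.461–0.533, about 44 mm open. The tablet centre is ≈ (0.516,-0.012) with yaw about 0.6°. First I'll turn the tool so that its y axis lies along world x.

>>> move_arm([
  [0, 0, 0, 0, 0, -0.178, 0.03],
  [0, 0, 0, 0, 0, -0.178, 0.03],
  [0, 0, 0, 0, 0, -0.178, 0.03],
  [0, 0, 0, 0, 0, -0.178, 0.03],
  [0, 0, 0, 0, 0, -0.178, 0.03],
  [0, 0, 0, 0, 0, -0.178, 0.03],
  [0, 0, 0, 0, 0, -0.178, 0.03],
  [0, 0, 0, 0, 0, 0, 0.03],
])

```text
clock: 1.75
eef_pos: [0.2152, -0.6397, 0.2054]
ee_rot: [2.223, 2.22, 0.0]
wrist_force: [-0.1, 0.0, -0.7]
grip_width: 0.0303
grasp_force: 0.0
```

>>> move_arm([
  [0.04, 0.028, 0, 0, 0, 0, 0.03],
  [0.04, 0.028, 0, 0, 0, 0, 0.03],
  [0.04, 0.028, 0, 0, 0, 0, 0.03],
  [0.04, 0.028, 0, 0, 0, 0, 0.03],
  [0.04, 0.028, 0, 0, 0, 0, 0.03],
  [0.04, 0.028, 0, 0, 0, 0, 0.03],
  [0.04, 0.028, 0, 0, 0, 0, 0.03],
  [0.04, 0.028, 0, 0, 0, 0, 0.03],
])

```text
clock: 2.75
eef_pos: [0.4402, -0.3184, 0.2057]
ee_rot: [2.227, 2.215, 0.0]
wrist_force: [0.5, -0.7, -0.4]
grip_width: 0.0298
grasp_force: 0.0
```

>>> move_arm([
  [0.04, 0.028, 0, 0, 0, 0, 0.03],
  [0.038, 0.029, 0, 0, 0, 0, 0.03],
  [0, 0, 0.04, 0, 0, 0, 0.03],
  [0, 0, 0.04, 0, 0, 0, 0.03],
  [0, 0, 0.04, 0, 0, 0, 0.03],
  [0, 0, 0.03, 0, 0, 0, 0.03],
  [0, 0, 0.022, 0, 0, 0, 0.03],
  [0, 0, 0, 0, 0, 0, 0.03],
])

```text
clock: 3.75
eef_pos: [0.4955, -0.2413, 0.0323]
ee_rot: [-2.224, -2.216, 0.001]
wrist_force: [-0.6, 0.3, -0.0]
grip_width: 0.0302
grasp_force: 0.0
```

>>> move_arm([
  [0.02, 0, 0, 0, 0, 0, 0.03],
  [0.02, 0, 0, 0, 0, 0, 0.03],
  [0.005, 0, 0, 0, 0, 0, 0.03],
  [0.005, 0, 0, 0, 0, 0, 0.03],
  [0.005, 0, 0, 0, 0, 0, 0.03],
  [0.005, 0, 0, 0, 0, 0, 0.03],
  [0.005, 0, 0, 0, 0, 0, 0.03],
  [0.005, 0, 0, 0, 0, 0, 0.03],
])

```text
clock: 4.75
eef_pos: [0.4963, -0.1715, 0.0335]
ee_rot: [-2.222, -2.221, 0.0]
wrist_force: [0.2, -0.9, 1.0]
grip_width: 0.0303
grasp_force: 0.7
```

>>> move_arm([
  [0.004, 0, 0, 0, 0, 0, 0.03],
  [0.004, 0, 0, 0, 0, 0, 0.03],
  [0.004, 0, 0, 0, 0, 0, 0.03],
  [0.004, 0, 0, 0, 0, 0, 0.03],
  [0.003, 0, 0, 0, 0, 0, 0.03],
  [0.002, 0, 0, 0, 0, 0, 0.03],
  [0.001, 0, 0, 0, 0, 0, 0.03],
  [0, 0, 0, 0, 0, 0, 0.03],
])

```text
clock: 5.75
eef_pos: [0.4965, -0.1496, 0.0335]
ee_rot: [2.221, 2.221, 0.0]
wrist_force: [-0.4, 0.6, 0.5]
grip_width: 0.03
grasp_force: 0.0
```

>>> move_arm([
  [0.001, 0, 0, 0, 0, 0, 0.03],
  [0.001, 0, 0, 0, 0, 0, 0.03],
  [0.001, 0, 0, 0, 0, 0, 0.03],
  [0, 0, 0, 0, 0, 0, 0.03],
])

```text
clock: 6.25
eef_pos: [0.4964, -0.147, 0.0335]
ee_rot: [2.221, 2.221, -0.0]
wrist_force: [-0.6, -4.6, -0.8]
grip_width: 0.03
grasp_force: 2.3
```

```bash
python3 - <<'E'
from h import *
p,d=save('scene','s2.png')
c=cv2.resize(p[170:310,200:380],None,fx=4,fy=4,interpolation=cv2.INTER_CUBIC);cv2.imwrite('pics/crop2.png',c[:,:,::-1])
print([read_state()['wrist_force'] for _ in range(2)])
E
```

```text
[array([-0.34725215, -4.95883354,  0.67900307]), array([-0.34725215, -4.95883354,  0.67900307])]
```

View pics/crop2.png

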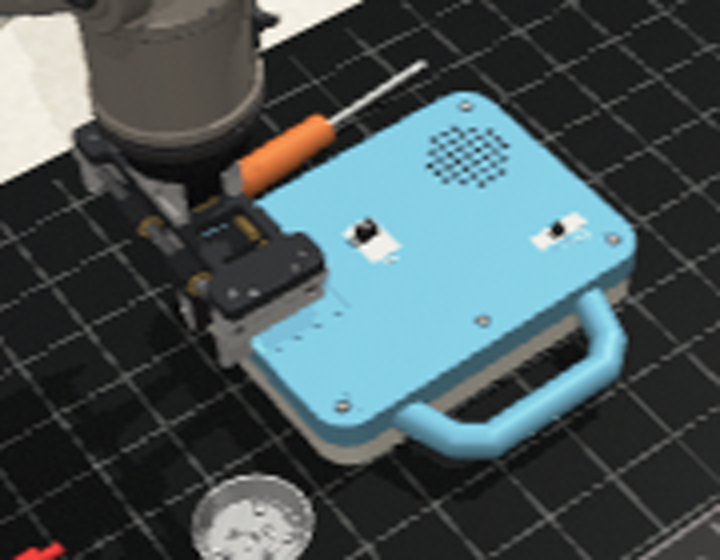

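The cover appears shut (the battery bay is no longer visible), and 5 N indicates the end stop. I'll press slightly more to be sure, then back off and rise.

>>> move_arm([
  [0.001, 0, 0, 0, 0, 0, 0.03],
  [0.001, 0, 0, 0, 0, 0, 0.03],
  [0, 0, 0, 0, 0, 0, 0.03],
])

```text
clock: 6.68
eef_pos: [0.4961, -0.1453, 0.0335]
ee_rot: [2.222, 2.221, -0.001]
wrist_force: [-0.7, -7.1, 1.2]
grip_width: 0.0298
grasp_force: 3.1
```

>>> move_arm([
  [-0.01, 0, 0, 0, 0, 0, 0.03],
  [-0.03, 0, 0, 0, 0, 0, 0],
  [-0.04, 0, -0.05, 0, 0, 0, 0],
  [-0.05, 0, -0.05, 0, 0, 0, 0],
  [-0.05, 0, 0, 0, 0, 0, 0],
  [0, 0, 0, 0, 0, 0, 0],
])

```text
clock: 7.42
eef_pos: [0.4955, -0.3223, 0.1267]
ee_rot: [2.227, 2.215, -0.0]
wrist_force: [0.5, 0.2, -0.6]
grip_width: 0.0006
grasp_force: 0.0
```

```bash
python3 - <<'E'
from h import *
np.set_printoptions(precision=4,suppress=True)
p,d=get_image('top')
m=camera_model('top');R=np.array(m['R']);t=np.array(m['t'])
v,u=np.mgrid[:480,:640]
C=np.stack([(u-m['cx'])/m['fx']*d,(v-m['cy'])/m['fy']*d,d],-1)
W=(C-t)@R
B=(p[...,2].astype(int)-p[...,0]>40)&(abs(W[...,2]-.046)<.008)&(W[...,0]>.38)&(W[...,0]<.7)&(abs(W[...,1])<.25)
Q=W[B]
for x in np.arange(.44,.6,.01):
    s=Q[abs(Q[:,0]-x)<.004]; print(round(x,2),s[:,1].min(),s[:,1].max())
print('xmin',[Q[abs(Q[:,1]-y)<.004][:,0].min() for y in(-.06,0,.06)])
# plate and nub
L=(abs(W[...,0]-.495)<.035)&(abs(W[...,1]+.027)<.03)&(W[...,2]>.03)
mx=p.max(-1).astype(int);
for n,M in(('grey plate',L&(p.min(-1)>150)&(mx-p.min(-1)<40)),('nub',L&(mx<110))):
    S=np.argwhere(M);a=W[M];print(n,len(S),S.mean(0),a.mean(0),a.min(0),a.max(0))
    print(ray('top',S.mean(0)[::-1],.0545))
c=cv2.resize(p[215:320,265:405],None,fx=5.5,fy=5.5,interpolation=cv2.INTER_CUBIC);cv2.imwrite('pics/crop3.png',c[:,:,::-1])
E
```

```text
0.44 -0.13478989683875267 0.11144611289918745
0.45 -0.13497460305041228 0.11162140140162678
0.46 -0.13545531327567636 0.11166655580943624
0.47 -0.1351467179391963 0.11178880902566328
0.48 -0.13566873560699877 0.11201401281521628
0.49 -0.13510670842034816 0.11226407208265526
0.5 -0.13524469473581258 0.11218067145075782
0.51 -0.13553083808024077 0.11242631096952066
0.52 -0.13557779856884178 0.11233768297407946
0.53 -0.13315239750791938 0.11291106746787503
0.54 -0.1333160230713798 0.11324821792311653
0.55 -0.13345553998235277 0.11277155863907115
0.56 -0.1335621484018193 0.11268371995665717
0.57 -0.13361283882679653 0.11333294489927422
0.58 -0.1335664694096019 0.11332951100780671
0.59 -0.1340300430912202 0.11336338918453984
xmin [np.float64(0.420668438334033), np.float64(0.42051916902535763), np.float64(0.42029044248826036)]
grey plate 103 [275.6602 328.7379] [ 0.4972 -0.025   0.0464] [ 0.4785 -0.036   0.0408] [ 0.5168 -0.0155  0.0529]
[ 0.4969 -0.0249  0.0545]
nub 15 [278.4667 328.9333] [ 0.4898 -0.0254  0.0549] [ 0.4858 -0.0307  0.0496] [ 0.4935 -0.0205  0.0586]
[ 0.4898 -0.0254  0.0545]
```

View pics/crop3.png

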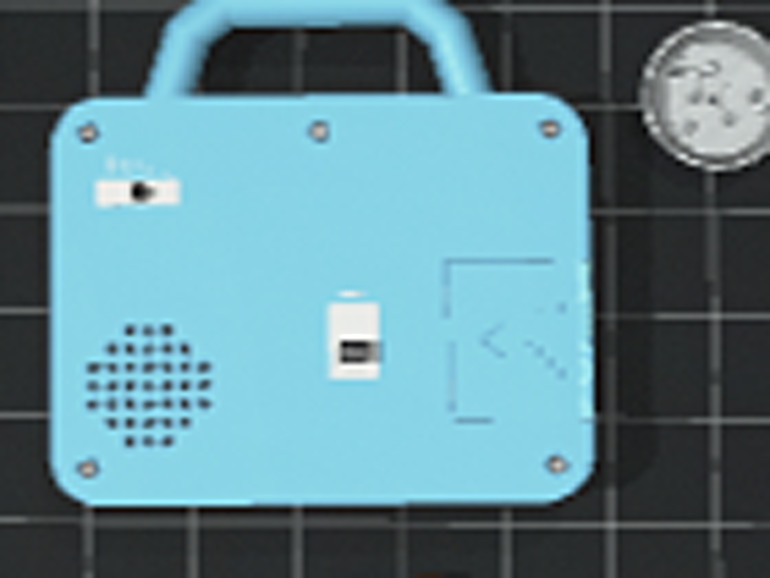

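The tablet looks clean: the cover is closed flush and the power nub is at crop (358,352), giving world (0.490,-0.026). The volume nub is untouched. Next I'll move above the -x side of the power nub.

>>> move_arm([
  [0.049, -0.007, 0, 0, 0, 0, 0],
  [0.049, -0.007, 0, 0, 0, 0, 0],
  [0.049, -0.007, 0, 0, 0, 0, 0],
  [0.049, -0.007, 0, 0, 0, 0, 0],
  [0.049, -0.007, 0, 0, 0, 0, 0],
  [0.049, -0.007, 0, 0, 0, 0, 0],
  [0, 0, 0.04, 0, 0, 0, 0],
  [0, 0, 0, 0, 0, 0, 0],
])

```text
clock: 8.48
eef_pos: [0.4524, -0.0228, 0.0849]
ee_rot: [-2.216, -2.222, 0.004]
wrist_force: [-0.2, -0.7, 0.1]
grip_width: 0.0004
grasp_force: 0.0
```

>>> move_arm([
  [-0.003, 0, 0.015, 0, 0, 0, 0],
  [0, 0, 0.012, 0, 0, 0, 0],
  [0, 0, 0.008, 0, 0, 0, 0],
  [0, 0, 0, 0, 0, 0, 0],
])

```text
clock: 8.98
eef_pos: [0.4541, -0.027, 0.051]
ee_rot: [-2.221, -2.221, 0.001]
wrist_force: [0.2, 0.7, 0.5]
grip_width: 0.0005
grasp_force: 0.0
```

Clear of the back, so now I push +x slowly.

>>> move_arm([
  [0, 0.008, 0, 0, 0, 0, 0],
  [0, 0.006, 0, 0, 0, 0, 0],
  [0, 0.003, 0, 0, 0, 0, 0],
  [0, 0.003, 0, 0, 0, 0, 0],
  [0, 0.003, 0, 0, 0, 0, 0],
  [0, 0.002, 0, 0, 0, 0, 0],
  [0, 0, 0, 0, 0, 0, 0],
])

```text
clock: 9.85
eef_pos: [0.4794, -0.0269, 0.0515]
ee_rot: [-2.221, -2.221, 0.0]
wrist_force: [0.0, -0.4, 0.9]
grip_width: 0.0007
grasp_force: 0.3
```

>>> move_arm([
  [0, 0.002, 0, 0, 0, 0, 0],
  [0, 0.002, 0, 0, 0, 0, 0],
  [0, 0.001, 0, 0, 0, 0, 0],
  [0, 0, 0, 0, 0, 0, 0],
])

```text
clock: 10.35
eef_pos: [0.4845, -0.0269, 0.0515]
ee_rot: [2.221, 2.221, 0.0]
wrist_force: [-1.0, 0.9, 0.7]
grip_width: 0.0004
grasp_force: 0.4
```

>>> move_arm([
  [0, 0.001, 0, 0, 0, 0, 0],
  [0, 0.001, 0, 0, 0, 0, 0],
  [0, 0, 0, 0, 0, 0, 0],
])

```text
clock: 10.72
eef_pos: [0.4865, -0.0269, 0.0515]
ee_rot: [2.222, 2.221, 0.0]
wrist_force: [-1.4, -0.2, 0.2]
grip_width: 0.0008
grasp_force: 0.4
```

>>> move_arm([
  [0, 0.001, 0, 0, 0, 0, 0],
  [0, 0.001, 0, 0, 0, 0, 0],
  [0, 0, 0, 0, 0, 0, 0],
])

```text
clock: 11.1
eef_pos: [0.4885, -0.0269, 0.0515]
ee_rot: [2.222, 2.221, 0.0]
wrist_force: [-0.6, 0.4, 0.5]
grip_width: 0.0007
grasp_force: 0.4
```

>>> move_arm([
  [0, 0.001, 0, 0, 0, 0, 0],
  [0, 0.001, 0, 0, 0, 0, 0],
  [0, 0, 0, 0, 0, 0, 0],
])

```text
clock: 11.48
eef_pos: [0.4902, -0.0269, 0.0514]
ee_rot: [-2.221, -2.221, 0.0]
wrist_force: [-2.6, 1.5, 1.5]
grip_width: 0.0004
grasp_force: 1.4
```

```bash
python3 - <<'E'
from h import *
p,d=get_image('scene')
c=cv2.resize(p[190:270,250:350],None,fx=6,fy=6,interpolation=cv2.INTER_CUBIC);cv2.imwrite('pics/crop4.png',c[:,:,::-1])
print(read_state()['wrist_force'])
E
```

```text
[-3.39726736  0.95930228  1.65961227]
```

View pics/crop4.png

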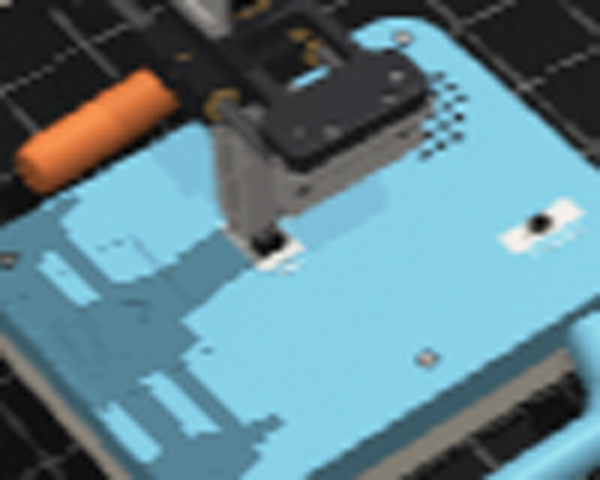

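The nub, at crop (267,245), is close to the white on-mark and the force is rising. I'll push a little further, to about 5 N.

>>> move_arm([
  [0, 0.001, 0, 0, 0, 0, 0],
  [0, 0, 0, 0, 0, 0, 0],
  [0, 0, 0, 0, 0, 0, 0],
])

```text
clock: 11.9
eef_pos: [0.4905, -0.0269, 0.0513]
ee_rot: [-2.221, -2.221, 0.002]
wrist_force: [-7.0, 1.2, 3.2]
grip_width: 0.0003
grasp_force: 3.8
```

Hard stop reached at 7 N. I'll back off, lift away and check.

>>> move_arm([
  [0, -0.008, 0, 0, 0, 0, 0],
  [0, 0, -0.03, 0, 0, 0, 0],
  [0, 0, -0.05, 0, 0, 0, 0],
  [-0.05, 0, 0, 0, 0, 0, 0],
  [-0.06, 0, 0, 0, 0, 0, 0],
  [-0.06, 0, 0, 0, 0, 0, 0],
  [-0.06, 0, 0, 0, 0, 0, 0],
  [-0.06, 0, 0, 0, 0, 0, 0],
])

```text
clock: 12.9
eef_pos: [0.4832, -0.3191, 0.1318]
ee_rot: [2.221, 2.22, 0.0]
wrist_force: [0.9, 0.3, -0.4]
grip_width: 0.0003
grasp_force: 0.0
```

```bash
python3 - <<'E'
from h import *
np.set_printoptions(precision=4,suppress=True)
p,d=get_image('top')
m=camera_model('top');R=np.array(m['R']);t=np.array(m['t'])
v,u=np.mgrid[:480,:640]
C=np.stack([(u-m['cx'])/m['fx']*d,(v-m['cy'])/m['fy']*d,d],-1)
W=(C-t)@R
B=(p[...,2].astype(int)-p[...,0]>40)&(abs(W[...,2]-.046)<.008)&(W[...,0]>.38)&(W[...,0]<.7)&(abs(W[...,1])<.25)
Q=W[B]
print('xmin',[Q[abs(Q[:,1]-y)<.004][:,0].min() for y in(-.06,0,.06)])
for x in(.45,.49,.55):s=Q[abs(Q[:,0]-x)<.004];print(x,s[:,1].min(),s[:,1].max())
L=(abs(W[...,0]-.495)<.035)&(abs(W[...,1]+.027)<.03)&(W[...,2]>.03)&(p.max(-1)<110)
print(ray('top',np.argwhere(L).mean(0)[::-1],.0545))
c=cv2.resize(p[215:320,265:405],None,fx=5.5,fy=5.5,interpolation=cv2.INTER_CUBIC);cv2.imwrite('pics/crop5.png',c[:,:,::-1])
E
```

```text
xmin [np.float64(0.42067711919394946), np.float64(0.4204982004080186), np.float64(0.420366683275731)]
0.45 -0.1348334520462966 0.11185355582585921
0.49 -0.13556440648312942 0.11226621264324896
0.55 -0.133468136954501 0.11283404992254935
[ 0.5007 -0.0254  0.0545]
```

View pics/crop5.png

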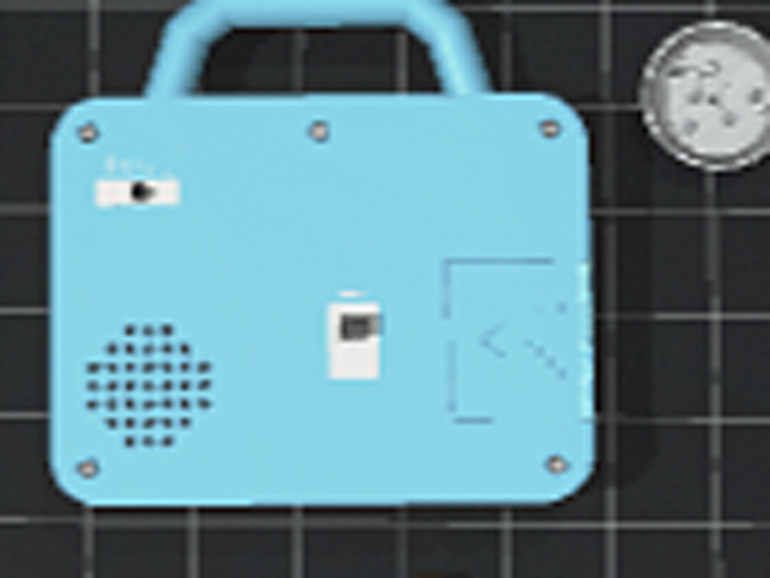

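The nub is now at the on end (crop 358,326), having moved about 12 mm against its stop. The cover is shut, the volume nub is unmoved and the tablet is in place.

```bash
python3 -c "from bench import *;print(sign_off())"
```

```text
the job is handed in; nothing more can be done
None
```

The battery cover is pushed home and the power switch is fully on, each pressed against its stop at about 7 N; the tablet moved about 2 mm, the volume slider is unmoved, and the job is handed in (no verdict was returned).

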